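# Hold a hand lens in focus over the crystal stone

### The job

One of the two inspection stages carries a stone bristling with crystal points, the other a smooth pebble. Take the hand lens from its rest and hold it level and centred over the crystal stone, with the lens rim at the height marked by the pointer on that stage's post, and finish while still holding it there, the lens touching nothing but your gripper. Leave the stones, the pointers and everything else on the bench where they are.

Things in the scene. Friction and masses are not known exactly. Their poses are not given: they have to be found in the camera images.
- loupe: Hand lens, about 100 to 170 g: dark steel rim 76 mm across, 10 mm thick, clear glass, straight black handle. Origin at the glass centre, mid-thickness; z is the lens axis (up), the handle runs to -x. Handle: square section 16 x 16 mm, mid-height level with the lens's, from 48 to 148 mm from the origin. Balances about 83 mm from the origin. Starts level in its rest, origin 40 mm above the bench.
- lens (a point): Centre of the glass of the hand lens, mid-thickness of the rim (same point as the lens's origin).
- handle (a point): Point on the hand lens's handle, mid-section, 92 mm from the lens centre: a good place to grip, near the balance point, fingers across the handle (along the lens's y).
- lens_rest: Fixed grey rest of the lens. Origin on the bench under the grip point, x towards the lens. Base plate 185 x 50 x 8 mm; cross block (18 x 76 mm, 35 mm high) under the lens at x = +92 mm; notched block (16 x 34 mm, cheeks 37 mm high) under the handle's end at x = -46 mm. From x = -38 to +83 mm the handle hangs free, 24 mm above the base plate. The lens lifts straight up.
- crystal: The crystal stone: grey rock slab 54 x 44 x 13 mm with five pointed crystals on it, about 42 mm high in all, loose on the plate of one stage. Origin at the centre of its underside.
- pebble: The smooth round grey pebble, 56 mm across, 32 mm high, loose on the plate of the other stage. Origin at the centre of its underside.
- stage1: Fixed inspection stage: grey base 150 (x) x 116 (y) x 20 mm high; round white plate 90 mm across centred at x = -30 mm, top 24 mm above the bench; steel post 12 mm thick at x = +60 mm, its top 195 mm above the bench. Origin: centre of the underside; +x points from plate to post, roughly away from the robot.
- stage2: The second inspection stage, the same build; origin and axes as stage1.
- plate1 (a point): Centre of the top of stage1's round plate; one of the stones lies within a few mm of it.
- plate2 (a point): The same point of stage2.
- tip1 (a point): Tip of stage1's height pointer: a level steel needle 4 mm thick, 14 mm wide, ending in a point, on a black collar (24 mm across, 18 mm high) on the post, pointing at the axis of the plate and stopping 55 mm short of it. Its height (98 to 150 mm above the bench, different each time and on each stage) marks the focal height. The collar slides if pushed with about 4 N.
- tip2 (a point): The same point of stage2's pointer.
- bottle: Bystander: amber bottle 38 mm across, 80 mm tall; origin under its centre.
- dish: Bystander: shallow glass dish 68 mm across, 16 mm high; origin under its centre.
- tweezers: Bystander: steel tweezers 110 mm long, 5 mm high, lying along x; origin under the centre.
- brush: Bystander: small brush 150 mm long, lying along x; origin under its centre.
- slide_box: Bystander: grey slide box 100 x 85 x 34 mm; origin under its centre.
- beaker: Bystander: glass beaker 64 mm across, 80 mm tall; origin under its centre.
- notebook: Bystander: black notebook 152 x 107 x 14 mm; origin under its centre.
- tray: Bystander: white divided tray 100 x 100 x 30 mm; origin under its centre.
Not all that is in view belongs to the job. What is shaped like the lens_rest but blue or purple is not meant.

How it is judged:
By the outcome, as a careful person would: the job done as asked, in the order asked, and still so for the second after the job is handed in, while the arm keeps its last pose, push and grip.
It also fails if it takes over 32 s, if anything falls off the work surface, if the arm or the gripper's body presses on something with over 40 N, if the wrist force passes 120 N, or if a joint passes its speed limit or range.

### The arm

A 7-joint arm with a two-finger parallel gripper is mounted at the origin on the work surface. World frame = base frame: x ahead of the robot, y to its left, z up, the work surface at z = 0. Lengths are in mm, angles in rad, forces in N, time in s.
With the tool pointing down it reaches from about 350 to 900 mm from the base axis. Payload 19.9 kg.
Tool frame: the origin (TCP) lies at the very end of the fingers, on their centre line; the grasp point (between the pads) lies 19 mm behind it; y points along the fingers, z is the direction in which the jaws open and shut, and the axes are right-handed (so a half turn about y gives the same grasp; the last joint's range is limited). The gripper opens to 94 mm and grips with 3 to 60 N. Pads are 16 mm wide; open, the fingers measure 119 mm over their backs; the gripper's body (75 mm by 177 mm) begins 78 mm behind the grasp point.
Start: joints at [-1.313, 0.417, -0.01, 1.614, 0.005, 1.111, -0.053], TCP at [183.973, 597.288, 205.425] pointing down, gripper open.
Joint ranges: [-2.81, 2.81], [-0.39, 2.02], [-1.27, 1.25], [0.06, 2.57], [-1.19, 4.33], [0.19, 2], [-2.82, 2.82]. Speed limits (rad/s): [1.89, 1.89, 2.39, 2.39, 3.01, 3.01, 3.01].

### API

Orientations are given as a rotation vector (axis times angle).
In Python, from rig import manip gives the robot as it stands.
- The arm moves only by the shell command python3 -m jog 'ROWS' [FORCE]. ROWS is JSON, a list of rows, each an object with "slide": the shift along the tool's x, y, z in cm, a list of three; "delta_rot": the turn, a rotation vector about the tool's x, y, z in rad, a list of three; "fingers": the opening, from 0 (shut) to 1 (fully open). In form: [{"slide": [dx, dy, dz], "delta_rot": [ax, ay, az], "fingers": fingers}, ...]. A call has 1 to 12 rows; each row is the pose to reach, as a shift and turn from the pose commanded when the call began, along the tool's axes at that moment; what a row does not reach only later rows make up. A row lasts 1/8 s, in which the tool goes at most 62.5 mm and 10.7 degrees, less where a joint would pass 70% of its speed; a pose out of reach is approached as far as the arm can. A call with a gripper value outside its range is refused whole. The fingers move at their own pace and stop on an object; FORCE is the grip in N (left out, the last holds). Time passes only in rows, so rows that repeat a pose let the fingers close. It gives the time, the measured TCP pose, the force and the opening at its end, in the units of the state.
- manip.state(): the state, without advancing time (a new reading comes with each control period).
- manip.get_image(name): name is "scene" or "top"; returns a dict with "image" (384x512x3 uint8, blue, green, red), "vfov" (degrees; the focal length in pixels is half the picture's height over the tangent of half this angle, whatever the lens; pixels are square), "cx", "cy" (the principal point, pixels), "R" (3x3) and "t" (3): a world point X has camera coordinates R X + t. Camera axes: x right, y down, z forward; pixel columns grow to the right and rows downward; lengths in mm; the calibration is good to about 2 mm. A picture is of the moment at which its call begins. There is no depth.
- manip.job_done(): hands the job in, once; it reports no verdict.
The state is a dict: "time": time; "qpos": joint angles; "qvel": joint speeds; "tau": joint torques, N m; "eef_pos": TCP position; "tool_rot": TCP orientation; "wrist_force": force on the tool from outside, world axes, zero at the start; "wrist_torque": the same for the moment, N m; "opening": finger opening in mm.
Only numpy, scipy, OpenCV 4.12 (cv2) and the standard library are available. Lean on these libraries where they do the work, as an engineer would, in place of code of your own. Each camera call takes 0.05 s, during which the arm holds its last target.

## Working session

There is one attempt and no reset: what is moved stays moved. The work goes in short steps, Python scripts to look and compute and a shell command to move; the robot and the scene stay as the last step left them, time stands still between calls to the robot, and variables do not carry over. Pictures are saved under pics/ and viewed, and the job is handed in when it is done.

```bash
ls; mkdir -p pics; python3 - <<'E'
from rig import manip
import cv2,pickle
print(manip.state())
for n in("scene","top"):
    d=manip.get_image(n); cv2.imwrite(f"pics/{n}0.png",d["image"]); pickle.dump(d,open(f"{n}0.pkl","wb"))
    print(n,d["vfov"],d["cx"],d["cy"],d["R"],d["t"])
E
```

```text
pics
{'time': 0.0, 'qpos': array([-1.3134953 ,  0.41796141, -0.01030049,  1.61415943,  0.00466492,
        1.11070718, -0.05302065]), 'qvel': array([ 0.00142803,  0.00033175,  0.00015046, -0.00174246, -0.0003559 ,
        0.00047329, -0.00152848]), 'tau': array([ 8.15862695e-04, -8.51268339e+01,  6.39010258e-01, -4.25991404e+01,
       -4.87956998e-02,  1.87657576e-02,  1.18721732e-04]), 'eef_pos': array([183.87761849, 596.94747463, 204.8393328 ]), 'tool_rot': array([-1.5592484 ,  0.23467723, -0.2344879 ]), 'wrist_force': array([0.12523633, 0.38914167, 0.7301077 ]), 'wrist_torque': array([ 0.03499927, -0.01124484, -0.01931903]), 'opening': 94.13848526518254}
scene 50.1818835406757 255.10572139160863 191.54462175194197 [[ 0.37912818  0.92534328  0.00127574]
 [ 0.55807584 -0.2275526  -0.79797943]
 [-0.73811461  0.30324845 -0.60268333]] [-193.12876298 -201.02646776 1733.44168552]
top 53.65903329920058 254.42466985145137 188.60864343693126 [[-0.00711758 -0.9995044   0.03066412]
 [-0.98305983  0.00137758 -0.18327979]
 [ 0.18314671 -0.03144918 -0.98258243]] [ -13.24775366  472.03900267 1122.80213422]
```

View pics/scene0.png

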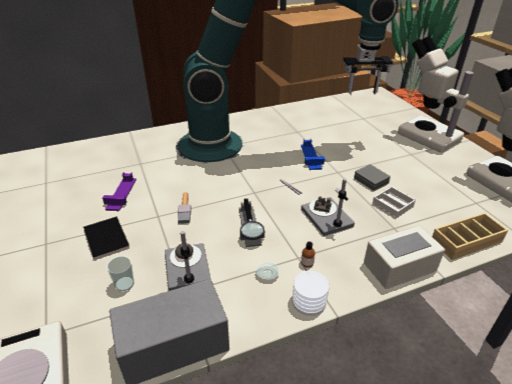

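View pics/top0.png

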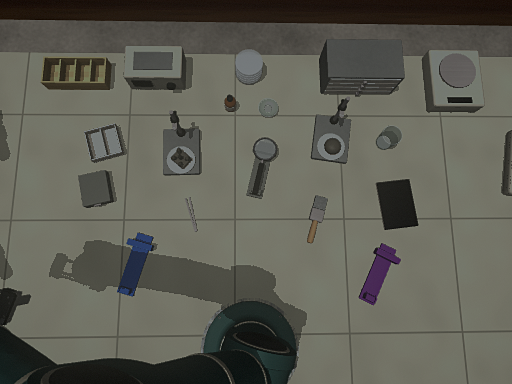

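The crystal stone sits on the left stage in the top view (about 181,157). The pebble is on the right stage (333,146), and the lens is at (265,149) with its handle towards (257,190). Next I'll zoom in.

```bash
python3 - <<'E'
import cv2,pickle
import numpy as np
t=pickle.load(open("top0.pkl","rb"))["image"]; s=pickle.load(open("scene0.pkl","rb"))["image"]
r=lambda im,x,y,w,h,k:cv2.resize(im[y:y+h,x:x+w],None,fx=k,fy=k,interpolation=cv2.INTER_CUBIC)
cv2.imwrite("pics/topA.png",r(t,150,100,140,105,5.5))
cv2.imwrite("pics/scA.png",r(s,230,165,135,90,5.8))
E
```

```text
(no output)
```

View pics/topA.png

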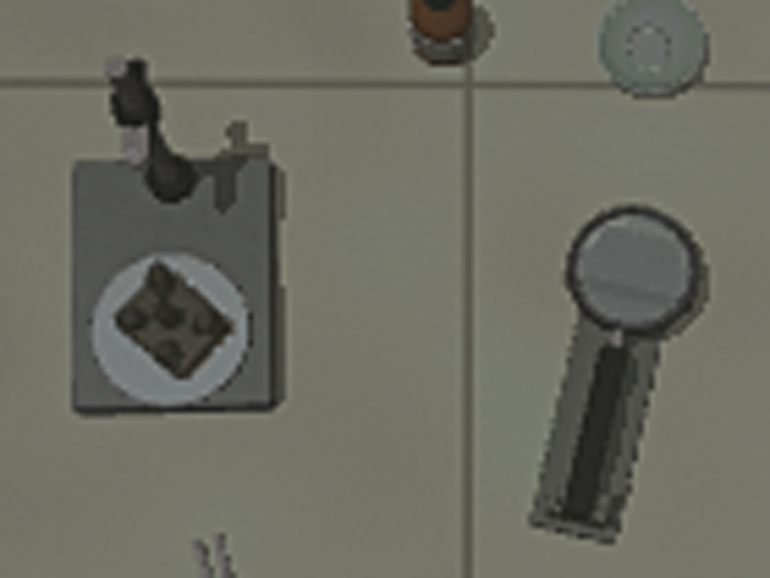

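View pics/scA.png

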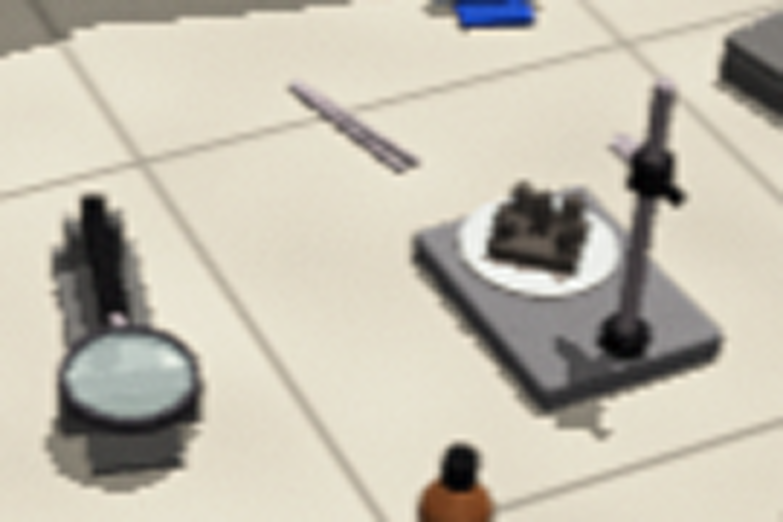

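```bash
cat >h.py <<'E'
import numpy as np,pickle,cv2
def load(n): return pickle.load(open(n+".pkl","rb"))
def cam(d):
    f=d["image"].shape[0]/2/np.tan(np.radians(d["vfov"]/2)); R=np.array(d["R"]);t=np.array(d["t"]);return f,R,t
def ray(d,u,v):
    f,R,t=cam(d); w=R.T@np.array([(u-d["cx"])/f,(v-d["cy"])/f,1]); return -R.T@t,w/np.linalg.norm(w)
def onz(d,u,v,z):
    c,w=ray(d,u,v); return c+w*(z-c[2])/w[2]
def proj(d,X):
    f,R,t=cam(d); p=R@np.array(X,float)+t; return f*p[0]/p[2]+d["cx"],f*p[1]/p[2]+d["cy"]
def tri(a,pa,b,pb):
    c1,w1=ray(a,*pa);c2,w2=ray(b,*pb)
    s=np.linalg.lstsq(np.c_[w1,-w2],c2-c1,rcond=None)[0]
    return (c1+s[0]*w1+c2+s[1]*w2)/2,np.linalg.norm(c1+s[0]*w1-c2-s[1]*w2)
E
python3 - <<'E'
from h import *
T=load("top0");S=load("scene0")
tc=lambda u,v:(150+(u+.5)/5.5-.5,100+(v+.5)/5.5-.5)
sc=lambda u,v:(230+(u+.5)/5.8-.5,165+(v+.5)/5.8-.5)
np.set_printoptions(precision=1,suppress=True)
# plate & glass: masks
def fit(d,box,f,z,name):
    x,y,w,h=box; im=d["image"][y:y+h,x:x+w]; hsv=cv2.cvtColor(im,cv2.COLOR_BGR2HSV)
    m=f(im.astype(int),hsv).astype(np.uint8)
    cs,_=cv2.findContours(m,cv2.RETR_EXTERNAL,cv2.CHAIN_APPROX_NONE); c=max(cs,key=cv2.contourArea)
    c=cv2.convexHull(c)
    P=np.array([onz(d,p[0][0]+x,p[0][1]+y,z)[:2] for p in c]).astype(np.float32)
    A=np.c_[2*P,np.ones(len(P))];s=np.linalg.lstsq(A,(P**2).sum(1),rcond=None)[0]
    print(name,s[:2],"R",np.sqrt(s[2]+s[0]**2+s[1]**2),np.mean(P,0), "area px",cv2.contourArea(c))
print("post-ish colours",T["image"][160,168],T["image"][150,262],T["image"][130,170])
for v in ((sc(475,240)),(sc(130,370)),(sc(430,245)),sc(350,300)): print(S["image"][int(v[1]),int(v[0])])
fit(T,(160,140,45,37),lambda i,h:(i[...,0]>118)*(i[...,2]>105),24,"plateT")
fit(S,(305,190,36,30),lambda i,h:(i.min(2)>185),24,"plateS")
# by eye
print("glass T",onz(T,*tc(635,268),45),"glass S",onz(S,*sc(130,375),45))
print("tri glass",tri(T,tc(635,268),S,sc(130,374)))
print("handle far end T",onz(T,*tc(582,518),48),"near",onz(T,*tc(616,348),48))
print("handle far end S",onz(S,*sc(92,200),48),"near",onz(S,*sc(116,310),48))
print("post top",tri(T,tc(117,67),S,sc(664,85)))
print("tip",tri(T,tc(133,163),S,sc(613,142)))
print("collar",tri(T,tc(135,103),S,sc(652,170)))
print("base corners T z20",[onz(T,*tc(*p),20) for p in((75,160),(272,160),(272,408),(75,408))])
print("base corners S z20",[onz(S,*sc(*p),20) for p in((418,238),(545,392),(718,345),(583,190))])
E
```

```text
post-ish colours [123 124 119] [97 99 96] [79 82 80]
[234 238 236]
[196 201 191]
[130 129 132]
[199 218 225]
plateT [569.7 216.3] R 43.06519928347279 [570.4 218.8] area px 555.5
plateS [541.4 226.8] R 69.2599405201818 [570.6 227.5] area px 701.0
glass T [600.2 -49.5  45. ] glass S [608.4 -50.8  45. ]
tri glass (array([602.1, -49.1,  39.7]), np.float64(1.5273894073901622))
handle far end T [455.2 -18.   48. ] near [552.4 -38.   48. ]
handle far end S [466.5 -17.   48. ] near [560.7 -39.7  48. ]
post top (array([660.2, 218.6, 192.5]), np.float64(0.24664837539422363))
tip (array([628.9, 217.9, 135.8]), np.float64(4.054708116774324))
collar (array([661.5, 218.8, 139.6]), np.float64(0.498525407844189))
base corners T z20 [array([672.4, 275.2,  20. ]), array([672.8, 160.8,  20. ]), array([524.1, 157.9,  20. ]), array([524.2, 269.8,  20. ])]
base corners S z20 [array([537.2, 156.9,  20. ]), array([679. , 159.3,  20. ]), array([681.8, 265.7,  20. ]), array([533.9, 268.4,  20. ])]
```

```bash
python3 - <<'E'
from h import *
T=load("top0");S=load("scene0")
for d,n,b in((S,"scB",(325,172,30,30)),(T,"topB",(165,105,30,30))):
    x,y,w,h=b; cv2.imwrite(f"pics/{n}.png",cv2.resize(d["image"][y:y+h,x:x+w],None,fx=20,fy=20,interpolation=cv2.INTER_NEAREST))
for z in (125,130,135,140,145):
    print(z,np.round([proj(S,(625,217.7,z)),proj(S,(645,218.2,z)),proj(T,(625,217.7,z)),proj(T,(645,218.2,z))],1).tolist())
E
```

```text
125 [[334.8, 191.1], [338.4, 194.7], [175.1, 132.1], [175.1, 125.5]]
130 [[335.0, 189.8], [338.6, 193.4], [174.8, 131.5], [174.8, 124.9]]
135 [[335.2, 188.4], [338.8, 192.1], [174.5, 130.9], [174.5, 124.3]]
140 [[335.4, 187.1], [339.0, 190.7], [174.2, 130.3], [174.2, 123.7]]
145 [[335.6, 185.8], [339.2, 189.4], [173.9, 129.8], [173.9, 123.1]]
```

View pics/scB.png

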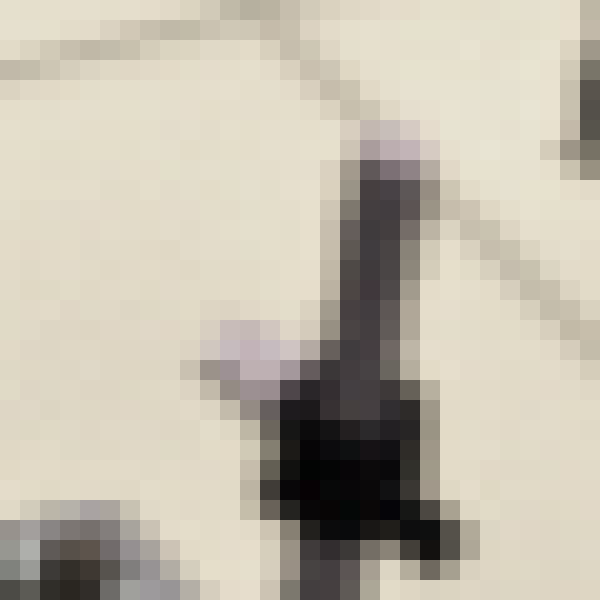

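View pics/topB.png

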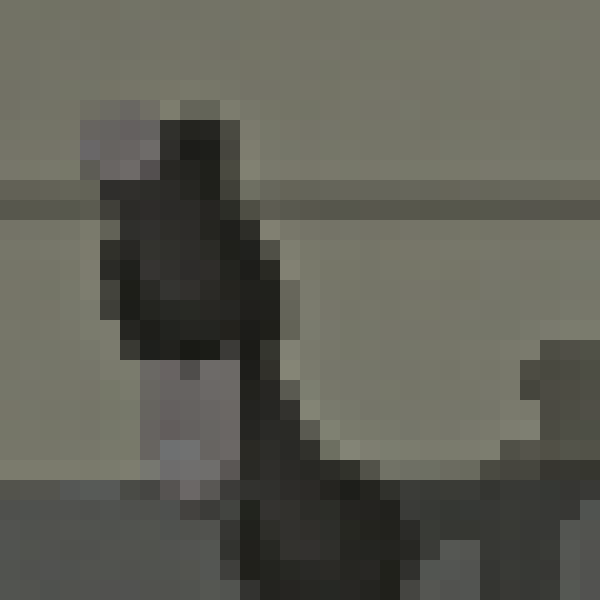

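```bash
python3 - <<'E'
from h import *
T=load("top0");S=load("scene0")
np.set_printoptions(precision=1,suppress=True)
print("posttop",tri(T,(170.7,111.7),S,(344.7,179.2)), onz(T,170.7,111.7,195),onz(S,344.7,179.2,195))
print("cams",ray(T,0,0)[0],ray(S,0,0)[0])
def mask(d,box,f):
    x,y,w,h=box; k=4
    im=cv2.resize(d["image"][y:y+h,x:x+w],None,fx=k,fy=k,interpolation=cv2.INTER_CUBIC).astype(int)
    m=f(im).astype(np.uint8)
    cs,_=cv2.findContours(m,cv2.RETR_EXTERNAL,cv2.CHAIN_APPROX_NONE); c=max(cs,key=cv2.contourArea)
    h=cv2.convexHull(c)[:,0].astype(float)
    return (h+.5)/k-.5+[x,y],m*255
def circ(d,c,z):
    P=np.array([onz(d,*p,z)[:2] for p in c]); s=np.linalg.lstsq(np.c_[2*P,np.ones(len(P))],(P**2).sum(1),rcond=None)[0]
    r=np.sqrt(s[2]+s[:2]@s[:2]); return s[:2],r,np.std(np.linalg.norm(P-s[:2],axis=1))
c,m=mask(T,(162,140,42,38),lambda i:i.min(2)>100); print("plateT",circ(T,c,24)); cv2.imwrite("pics/mT.png",m)
c,m2=mask(S,(306,192,32,28),lambda i:i.min(2)>165); print("plateS",circ(S,c,24)); cv2.imwrite("pics/mS.png",m2)
for th in (75,85):
  c,m3=mask(T,(248,132,36,32),lambda i:i.max(2)<th); print("rimT",circ(T,c,40))
# handle
x,y=245,155
im=T["image"][155:200,245:275].max(2); ys,xs=np.nonzero(im<45); 
pts=np.array([onz(T,a+x,b+y,44)[:2] for a,b in zip(xs,ys)]); print(len(pts),pts.mean(0),cv2.fitLine(pts.astype(np.float32),cv2.DIST_L2,0,.01,.01).ravel(),pts.min(0),pts.max(0))
# rock
c,m4=mask(T,(165,145,30,28),lambda i:i.max(2)<95); 
M=c.mean(0); r=cv2.minAreaRect(np.array([onz(T,*p,32)[:2] for p in c],np.float32)); print("rock",r,onz(T,*M,37))
cv2.imwrite("pics/m.png",np.hstack([cv2.resize(q,(200,200)) for q in(m,m2,m3,m4)]))
E
```

```text
posttop (array([660.8, 219.6, 192.5]), np.float64(1.0499630083402103)) [659.5 218.6 195. ] [663.6 218.1 195. ]
cams [ 258.3   21.4 1190.2] [1464.9 -392.7  884.5]
plateT (array([569.8, 216.9]), np.float64(44.53201211702115), np.float64(0.3169782286632323))
plateS (array([545.4, 228.4]), np.float64(68.7021902109092), np.float64(6.988382964748964))
rimT (array([595.8, -49.2]), np.float64(41.53580948904255), np.float64(1.6527781031935065))
rimT (array([593.7, -48.3]), np.float64(43.791454421665044), np.float64(2.9624964956693067))
185 [508.8 -27.2] [  1.   -0.3 508.8 -27.2] [452.  -77.3] [578.8  -1.6]
rock ((572.3619384765625, 215.3017120361328), (62.18833541870117, 46.81690216064453), 47.70216369628906) [572.5 215.9  37. ]
```

View pics/m.png

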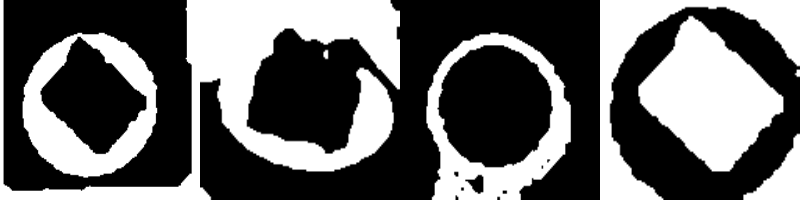

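```bash
cat >>h.py <<'E'
from scipy.spatial.transform import Rotation as Ro
def plan(P0,rv,grasp,yaw):
    """grasp point target & direction yaw (rad) of handle axis; tool y down"""
    R0=Ro.from_rotvec(rv); a=np.array([np.cos(yaw),np.sin(yaw),0]); y=np.array([0,0,-1.])
    best=None
    for s in(1,-1):
        x=s*a; z=np.cross(x,y); R1=Ro.from_matrix(np.c_[x,y,z]); d=(R0.inv()*R1).as_rotvec()
        if best is None or np.linalg.norm(d)<np.linalg.norm(best[1]): best=(R1,d)
    R1,d=best; tcp=np.array(grasp)+R1.apply([0,19,0])
    return R0.inv().apply(tcp-P0)/10,d,tcp
E
python3 - <<'E'
from h import *
from rig import manip
np.set_printoptions(precision=3,suppress=True)
T=load("top0");S=load("scene0")
x,y,w,h=248,134,34,30;k=4
im=cv2.resize(T["image"][y:y+h,x:x+w],None,fx=k,fy=k,interpolation=cv2.INTER_CUBIC)
m=(im.max(2)<72).astype(np.uint8)
cs,hi=cv2.findContours(m,cv2.RETR_CCOMP,cv2.CHAIN_APPROX_NONE)
for i,c in enumerate(cs):
    if hi[0][i][3]>=0 and cv2.contourArea(c)>500:
        P=np.array([onz(T,*((p[0]+.5)/k-.5+[x,y]),42)[:2] for p in c])
        s=np.linalg.lstsq(np.c_[2*P,np.ones(len(P))],(P**2).sum(1),rcond=None)[0]
        print("glass",s[:2],np.sqrt(s[2]+s[:2]@s[:2]))
im=T["image"][163:200,245:268].max(2); ys,xs=np.nonzero(im<45)
print(np.c_[xs+245,ys+163][::6].tolist())
pts=np.array([onz(T,a+245,b+163,46)[:2] for a,b in zip(xs,ys)]); f=cv2.fitLine(pts.astype(np.float32),cv2.DIST_HUBER,0,.01,.01).ravel();print(f,np.degrees(np.arctan2(f[1],f[0])),pts.min(0),pts.max(0))
tc=lambda u,v:(150+(u+.5)/5.5-.5,100+(v+.5)/5.5-.5)
print("rock mid",(onz(T,*tc(120,318),37)+onz(T,*tc(232,328),37))/2)
st=manip.state(); R0=Ro.from_rotvec(st["tool_rot"]);print(R0.as_matrix())
E
```

```text
glass [600.302 -48.446] 33.06363607315744
[[259, 163], [261, 164], [262, 165], [262, 166], [262, 167], [262, 168], [258, 170], [258, 171], [258, 172], [259, 173], [260, 174], [260, 175], [260, 176], [256, 178], [256, 179], [256, 180], [257, 181], [258, 182], [258, 183], [258, 184], [258, 185], [254, 187], [254, 188], [254, 189], [255, 190], [256, 191], [256, 192], [255, 193], [259, 195]]
[  0.974  -0.228 503.129 -25.379] -13.196131 [451.668 -42.45 ] [552.522  -1.559]
rock mid [569.685 211.12   37.   ]
[[ 0.956 -0.     0.294]
 [-0.294 -0.001  0.956]
 [ 0.    -1.    -0.001]]
```

```bash
python3 - <<'E'
from h import *
from rig import manip
np.set_printoptions(precision=3,suppress=True)
st=manip.state()
print(plan(st["eef_pos"],st["tool_rot"],(510.7,-28.5,160),-.222))
E
```

```text
(array([ 49.643,   6.45 , -50.155]), array([ 0.001, -0.077,  0.   ]), array([510.7, -28.5, 141. ]))
```

```bash
python3 -m jog '[{"slide":[24.8,2.0,-25],"delta_rot":[0,-0.077,0],"fingers":0.8},{"slide":[24.8,2.0,-25],"delta_rot":[0,-0.077,0],"fingers":0.8},{"slide":[24.8,2.0,-25],"delta_rot":[0,-0.077,0],"fingers":0.8},{"slide":[24.8,2.0,-25],"delta_rot":[0,-0.077,0],"fingers":0.8},{"slide":[49.6,6.4,-50.2],"delta_rot":[0,-0.077,0],"fingers":0.6},{"slide":[49.6,6.4,-50.2],"delta_rot":[0,-0.077,0],"fingers":0.6},{"slide":[49.6,6.4,-50.2],"delta_rot":[0,-0.077,0],"fingers":0.6},{"slide":[49.6,6.4,-50.2],"delta_rot":[0,-0.077,0],"fingers":0.6},{"slide":[49.6,6.4,-50.2],"delta_rot":[0,-0.077,0],"fingers":0.6},{"slide":[49.6,6.4,-50.2],"delta_rot":[0,-0.077,0],"fingers":0.6},{"slide":[49.6,6.4,-50.2],"delta_rot":[0,-0.077,0],"fingers":0.6},{"slide":[49.6,6.4,-50.2],"delta_rot":[0,-0.077,0],"fingers":0.6}]' 25
cat > snap.py <<'E'
import sys
from h import *
from rig import manip
n=sys.argv[1]
for c,b in(("top",(int(sys.argv[2]),int(sys.argv[3]))),("scene",(int(sys.argv[4]),int(sys.argv[5])))):
    d=manip.get_image(c); pickle.dump(d,open(c+n+".pkl","wb")); x,y=b
    cv2.imwrite(f"pics/{c}{n}.png",cv2.resize(d["image"][y:y+110,x:x+140],None,fx=4,fy=4,interpolation=cv2.INTER_CUBIC))
a=cv2.imread(f"pics/top{n}.png");b=cv2.imread(f"pics/scene{n}.png");v=np.hstack([a,b]);cv2.imwrite(f"pics/both{n}.png",cv2.resize(v,(800,int(v.shape[0]*800/v.shape[1]))))
np.set_printoptions(precision=3,suppress=True)
st=manip.state(); print({k:st[k] for k in("time","eef_pos","tool_rot","wrist_force","opening")})
E
python3 snap.py 1 190 100 190 150
python3 - <<'E'
from h import *
from rig import manip
st=manip.state();np.set_printoptions(precision=3,suppress=True)
print(plan(st["eef_pos"],st["tool_rot"],(510.7,-28.5,40),-.222))
E
```

```text
time: 1.6
eef_pos: [510.8, -32.1, 140.9]
tool_rot: [-1.565, 0.177, -0.177]
wrist_force: [-0.5, 0.7, -0.1]
opening: 56.5
{'time': 1.7, 'eef_pos': array([510.41 , -30.897, 140.931]), 'tool_rot': array([-1.565,  0.177, -0.176]), 'wrist_force': array([-1.033,  0.335, -0.248]), 'opening': 56.24899210377242}
(array([-0.019, 11.993,  0.256]), array([ 0.001, -0.003, -0.001]), array([510.7, -28.5,  21. ]))
```

View pics/both1.png

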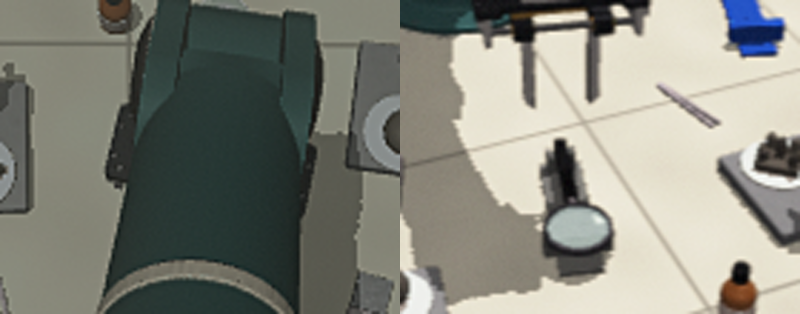

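The fingers straddle the handle in the scene view, at about x 530–595 with the handle near 565. I'll lower onto it and close.

```bash
python3 -m jog '[{"slide":[0,6,0.1],"delta_rot":[0,0,0],"fingers":0.6},{"slide":[0,10,0.1],"delta_rot":[0,0,0],"fingers":0.6},{"slide":[0,12,0.1],"delta_rot":[0,0,0],"fingers":0.6},{"slide":[0,12,0.1],"delta_rot":[0,0,0],"fingers":0.6},{"slide":[0,12,0.1],"delta_rot":[0,0,0],"fingers":0.6}]'
python3 snap.py 2 190 100 190 150
```

```text
time: 2.33
eef_pos: [510.8, -27.0, 22.4]
tool_rot: [-1.563, 0.173, -0.174]
wrist_force: [0.6, -0.3, 0.6]
opening: 56.8
{'time': 2.425, 'eef_pos': array([511.061, -27.12 ,  22.584]), 'tool_rot': array([-1.563,  0.172, -0.175]), 'wrist_force': array([-0.05 , -0.582,  0.774]), 'opening': 56.59778304873808}
```

View pics/scene2.png

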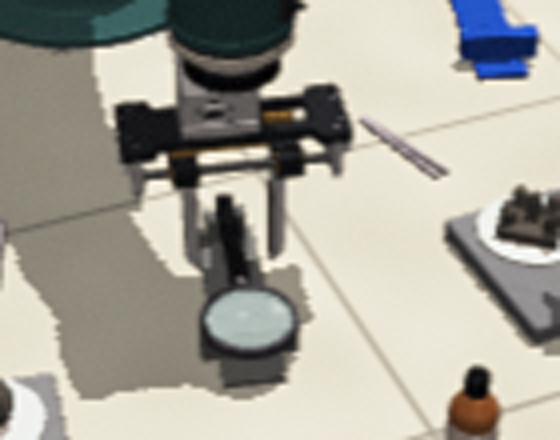

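```bash
python3 -m jog '[{"slide":[0,0,0],"delta_rot":[0,0,0],"fingers":0.3},{"slide":[0,0,0],"delta_rot":[0,0,0],"fingers":0.1},{"slide":[0,0,0],"delta_rot":[0,0,0],"fingers":0},{"slide":[0,0,0],"delta_rot":[0,0,0],"fingers":0},{"slide":[0,0,0],"delta_rot":[0,0,0],"fingers":0},{"slide":[0,0,0],"delta_rot":[0,0,0],"fingers":0}]' 25
python3 -m jog '[{"slide":[0,0,0],"delta_rot":[0,0,0],"fingers":0},{"slide":[0,0,0],"delta_rot":[0,0,0],"fingers":0},{"slide":[0,-0.5,0],"delta_rot":[0,0,0],"fingers":0},{"slide":[0,-1.5,0],"delta_rot":[0,0,0],"fingers":0},{"slide":[0,-3,0],"delta_rot":[0,0,0],"fingers":0},{"slide":[0,-3,0],"delta_rot":[0,0,0],"fingers":0}]' 25
python3 snap.py 3 190 100 190 150
```

```text
time: 3.18
eef_pos: [510.4, -27.5, 21.5]
tool_rot: [-1.564, 0.174, -0.174]
wrist_force: [-0.3, 0.4, 0.5]
opening: 15.7
time: 3.92
eef_pos: [511.3, -27.4, 53.0]
tool_rot: [-1.563, 0.172, -0.176]
wrist_force: [0.3, 0.3, -1.6]
opening: 15.9
{'time': 4.025, 'eef_pos': array([510.585, -27.368,  51.757]), 'tool_rot': array([-1.564,  0.173, -0.174]), 'wrist_force': array([ 0.456,  0.619, -1.938]), 'opening': 16.057340099730457}
```

View pics/scene3.png

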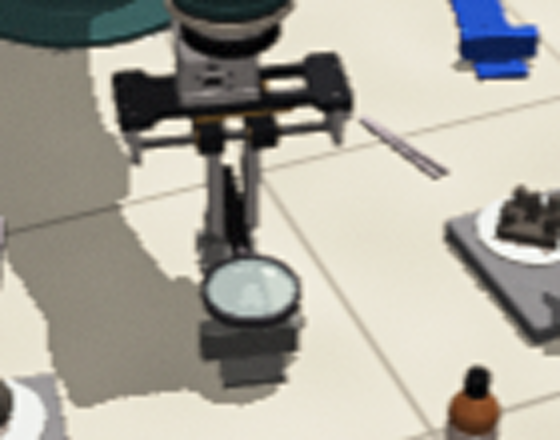

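```bash
python3 - <<'E'
from h import *
T=load("top0");S=load("scene0")
for d,n,b in((T,"tR",(162,140,40,38)),(S,"sR",(305,190,40,38))):
    x,y,w,h=b; cv2.imwrite(f"pics/{n}.png",cv2.resize(d["image"][y:y+h,x:x+w],None,fx=14,fy=14,interpolation=cv2.INTER_NEAREST))
for z in(24,37,66): print(z,np.round(proj(T,(569.8,216.9,z)),1),np.round(proj(S,(569.8,216.9,z)),1))
E
```

```text
24 [180.4 159.4] [322.3 206.1]
37 [179.7 158.3] [322.7 203.1]
66 [178.2 155.8] [323.6 196.1]
```

View pics/tR.png

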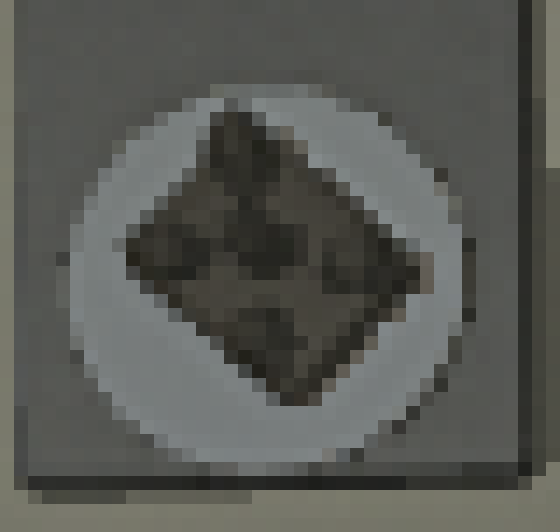

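View pics/sR.png

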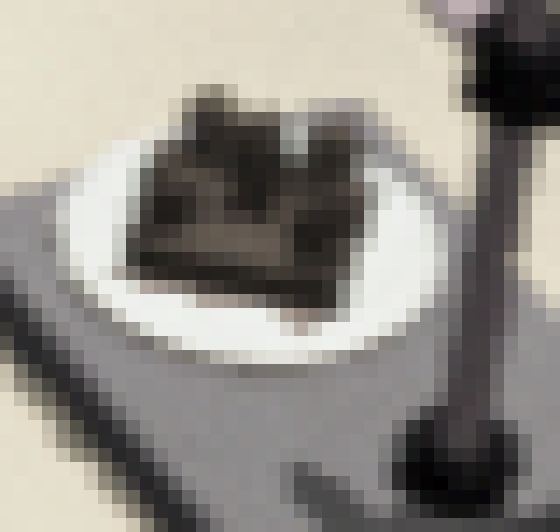

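```bash
python3 - <<'E'
from h import *
from rig import manip
st=manip.state();np.set_printoptions(precision=3,suppress=True)
print(plan(st["eef_pos"],st["tool_rot"],(480.6,233.9,138.9),-.2215))
E
```

```text
(array([-8.663, -6.813, 24.831]), array([-0.   , -0.   ,  0.001]), array([480.6, 233.9, 119.9]))
```

```bash
python3 -m jog '[{"slide":[-2,-4,0],"delta_rot":[0,0,0],"fingers":0},{"slide":[-4,-6.8,3],"delta_rot":[0,0,0],"fingers":0},{"slide":[-6,-6.8,7],"delta_rot":[0,0,0],"fingers":0},{"slide":[-8.5,-6.8,11],"delta_rot":[0,0,0],"fingers":0},{"slide":[-8.7,-6.8,15],"delta_rot":[0,0,0],"fingers":0},{"slide":[-8.7,-6.8,19],"delta_rot":[0,0,0],"fingers":0},{"slide":[-8.7,-6.8,22],"delta_rot":[0,0,0],"fingers":0},{"slide":[-8.7,-6.8,24],"delta_rot":[0,0,0],"fingers":0},{"slide":[-8.7,-6.8,24.8],"delta_rot":[0,0,0],"fingers":0},{"slide":[-8.7,-6.8,24.8],"delta_rot":[0,0,0],"fingers":0},{"slide":[-8.7,-6.8,24.8],"delta_rot":[0,0,0],"fingers":0}]'
python3 snap.py 4 120 90 260 140
python3 - <<'E'
from h import *
S=load("scene4");x,y=300,165
cv2.imwrite("pics/s4z.png",cv2.resize(S["image"][y:y+50,x:x+60],None,fx=12,fy=12,interpolation=cv2.INTER_NEAREST))
E
```

```text
time: 5.4
eef_pos: [480.1, 232.5, 119.5]
tool_rot: [-1.564, 0.175, -0.175]
wrist_force: [0.2, 0.5, -2.0]
opening: 15.7
{'time': 5.5, 'eef_pos': array([480.179, 232.735, 119.576]), 'tool_rot': array([-1.564,  0.175, -0.175]), 'wrist_force': array([ 0.252, -0.263, -1.96 ]), 'opening': 15.892663869267132}
```

View pics/both4.png

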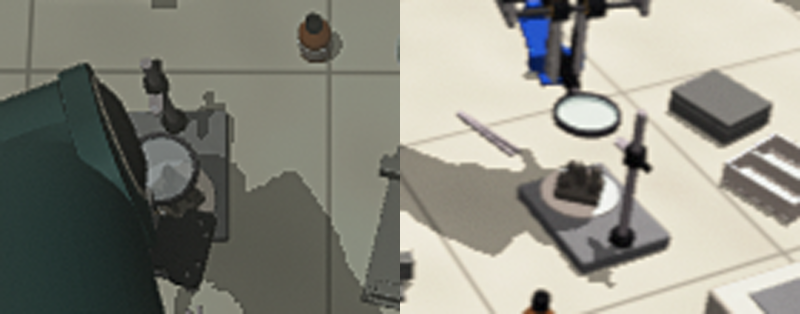

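View pics/s4z.png

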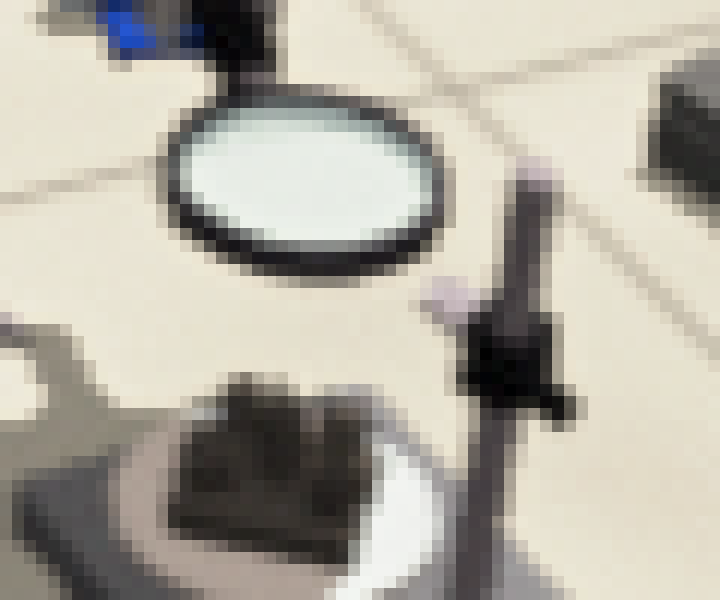

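```bash
python3 - <<'E'
from h import *
np.set_printoptions(precision=2,suppress=True)
S=load("scene4");T=load("top4")
print("pred lens S",proj(S,(570.2,212.3,137.7)),"T",proj(T,(570.2,212.3,137.7)))
def fitell(d,box,th,name):
    x,y,w,h=box;k=4
    im=cv2.resize(d["image"][y:y+h,x:x+w],None,fx=k,fy=k,interpolation=cv2.INTER_CUBIC)
    m=(im.max(2)<th).astype(np.uint8)
    cs,hi=cv2.findContours(m,cv2.RETR_CCOMP,cv2.CHAIN_APPROX_NONE)
    for i,c in enumerate(cs):
        if cv2.contourArea(c)>1500:
            e=cv2.fitEllipse(c); print(name,hi[0][i][3]>=0,(np.array(e[0])+.5)/k-.5+[x,y],np.array(e[1])/k,e[2])
    return im
fitell(S,(311,171,29,19),150,"S")
x,y=160,120
cv2.imwrite("pics/t4z.png",cv2.resize(T["image"][y:y+50,x:x+60],None,fx=12,fy=12,interpolation=cv2.INTER_NEAREST))
# expected glass ellipse outline at z
for z in (130,137.7,145):
  a=np.linspace(0,2*np.pi,40); q=np.array([proj(S,(570.2+33*np.cos(t),212.3+33*np.sin(t),z+5)) for t in a],np.float32); print(z,cv2.fitEllipse(q))
for z in (130,137.7,145): print("tip S",z,proj(S,(624.8,218,z)),"lens",proj(S,(570.2,212.3,z)))
print(proj(S,(659.5,218.6,195)))
E
```

```text
pred lens S (np.float64(324.7192818297268), np.float64(178.5511718847506)) T (np.float64(175.624844605881), np.float64(148.92623817654658))
S False [324.67 179.61] [16.59 24.47] 102.35814666748047
S True [325.   179.36] [11.48 21.11] 96.55536651611328
130 ((324.6593017578125, 179.37229919433594), (11.928977012634277, 21.174686431884766), 96.54325866699219)
137.7 ((324.91265869140625, 177.37649536132812), (11.891387939453125, 21.251041412353516), 96.48194885253906)
145 ((325.154541015625, 175.47105407714844), (11.854961395263672, 21.323949813842773), 96.42413330078125)
tip S 130 (np.float64(335.0436215328132), np.float64(189.6947492556757)) lens (np.float64(324.46740978135847), np.float64(180.53776958340003))
tip S 137.7 (np.float64(335.342328538245), np.float64(187.6809617777026)) lens (np.float64(324.7192818297268), np.float64(178.5511718847506))
tip S 145 (np.float64(335.6275647661207), np.float64(185.75798999091793)) lens (np.float64(324.95974359957376), np.float64(176.65457080620376))
(np.float64(344.0952369330638), np.float64(178.39885512810562))
```

View pics/t4z.png

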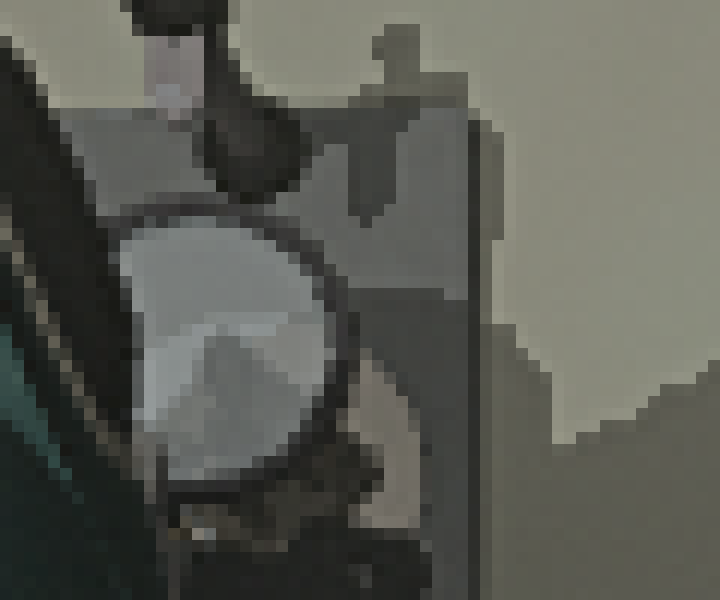

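The lens sits over the crystal stone. Its rim ellipse in the scene view is centred at (325.0,179.4) with axis angle 96.55°, against 96.5° predicted for a level lens. The pointer tip is near (335,188.3), and I'd expect about 188.6 if the heights were equal. So the lens is roughly 1 mm low, and I'll trim that.

```bash
python3 -m jog '[{"slide":[0,-0.13,0.1],"delta_rot":[0,0,0],"fingers":0},{"slide":[0,-0.13,0.1],"delta_rot":[0,0,0],"fingers":0},{"slide":[0,-0.13,0.1],"delta_rot":[0,0,0],"fingers":0},{"slide":[0,-0.13,0.1],"delta_rot":[0,0,0],"fingers":0}]'
python3 snap.py 5 120 90 260 140
python3 - <<'E'
from h import *
np.set_printoptions(precision=2,suppress=True)
S=load("scene5");S0=load("scene0")
x,y,w,h=311,171,29,19;k=4
im=cv2.resize(S["image"][y:y+h,x:x+w],None,fx=k,fy=k,interpolation=cv2.INTER_CUBIC)
cs,hi=cv2.findContours((im.max(2)<150).astype(np.uint8),cv2.RETR_CCOMP,cv2.CHAIN_APPROX_NONE)
for i,c in enumerate(cs):
    if cv2.contourArea(c)>1500: e=cv2.fitEllipse(c); print((np.array(e[0])+.5)/k-.5+[x,y],np.array(e[1])/k,e[2])
a=cv2.absdiff(S["image"],S0["image"]).max(2)
print("change at needle/stone",a[186:195,333:341].max(),a[200:210,315:325].max())
E
```

```text
time: 6.0
eef_pos: [480.3, 234.5, 120.7]
tool_rot: [-1.564, 0.174, -0.174]
wrist_force: [0.7, -0.6, -2.0]
opening: 15.9
{'time': 6.1, 'eef_pos': array([480.332, 234.52 , 120.741]), 'tool_rot': array([-1.564,  0.174, -0.174]), 'wrist_force': array([ 0.69 ,  0.636, -1.803]), 'opening': 15.706904445461637}
[325.37 179.29] [16.36 24.56] 100.62804412841797
[325.65 178.93] [11.58 21.13] 97.34801483154297
change at needle/stone 157 75
```

View pics/scene5.png

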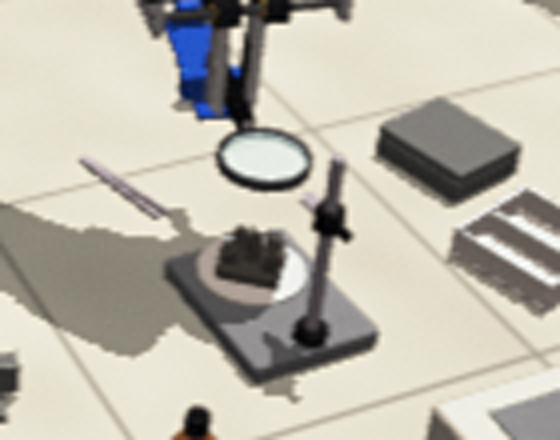

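```bash
python3 - <<'E'
from h import *
S=load("scene5")["image"];S0=load("scene0")["image"]
a=cv2.absdiff(S,S0).max(2); print(a[184:202,331:352])
E
```

```text
[[ 53  76 121 168 190 131  39   9  11   7   9   8   4   5   7   9   7   7
    7   9   8]
 [160 176 195 190 128  40   6  10  10   8   8   4   5   6   7   8   9  10
    7   7   8]
 [193 188 157 106  41   4  13   7   8   7  11   6   5   6  11   9   8   7
    9   9   9]
 [106  86  43   2  10  10   9   7   7   7   7   5   3   4   9   9   7   8
    9   7   7]
 [  6   6   8  11  11  11   8  10   9  10   8   1   2   6   8   8   8   9
    9   8   9]
 [ 11  10   9   9   7   6   8   8   9   8   6   5   5   7   9   9   8   6
    7   6   7]
 [  8   8   7   8   9   6   9  11  10   6   4   1   5   5   9   7   7   9
    9   8   8]
 [  9   7   6   9   8   8   8   8   4   2   5   6   7   6   6  11   8  10
    8   8   8]
 [  7  10   8   8   9   9   6   8   2   2   1   4   4   1   4   5   7   9
    6   8   9]
 [  6   8   9   9   6   9  11   7   0   2   6   2   4   1   4   7   8  10
    7   8   7]
 [  9   8   9  10   7   9   8   7   6   6   2   3   4   4   2  10   7   6
    6   9   5]
 [  7  11   7   8   9   8   8   6   2   4   8   4   5   7   6   7   9   9
    8  10   8]
 [ 10   6   8   8   9   8   8   6   2   1   2   2   2   4   3   8  10   9
   12   7   7]
 [  9   9  10   9   8   7   8   9   4   2   2   1   6   8   3   3   6   7
    8   9   9]
 [ 10   9   5   7   7   8   9  10   7   2   3   5   1   2   3   5   5   7
    7   7   9]
 [ 10   9   7  10  11   8   7  10   9   6   3   4   8   8   5   5   5   9
    9   9   9]
 [  1   8   7  10   6   9   7   9   9   6   3   4  10   8   6   8   9   8
    8   9   6]
 [ 20   7   8   7   9   9   7  10   8   6   4   5  11   8  11   8   9   9
   10   8   6]]
```

The pointer hasn't moved. The only pixels that changed there belong to the lens rim, and the gap beside the rim is clear. The arm is steady, so I'll hand in.

```bash
python3 -c "
from rig import manip
print(manip.job_done()); print(manip.state()['eef_pos'],manip.state()['opening'])"
```

```text
the job is handed in; nothing more can be done
None
the job is handed in; nothing more can be done
```

I took the hand lens from its rest by the handle and held it level over the crystal stone (stage at about x 600, y 217). I handed the job in at about 6.1 s, still holding it with a 25 N grip.

**Final position:** the lens centre is at about (570, 214, 139) mm, worked out from the measured gripper position and my pixel measurements. The stone's centre is at about (570.5, 213.5), and the pointer's height is about 139 mm.

**Last checks:**
- **Level:** the rim's ellipse in the scene view is tilted 97.3°, against about 96.5° expected for a level lens.
- **Grip:** the opening stayed at 15.7–16 mm on the 16 mm handle.
- **Contact:** the wrist force was only about 2 N, roughly the lens's weight. In the last scene picture the lens touches nothing but the gripper.
- **Pointer:** it and its collar look the same as in the first picture.

**Uncertain or disagreeing:**
- **Pointer height:** single estimates ran from 131 to about 149 mm, with the top view reading higher than the scene view. I settled on 139 mm by comparing the lens and the tip in one picture, where the tip looked about 1 mm higher before I raised the lens by about 1 mm. It is good to about 3 mm.
- **Stone centre:** the two views differed by about 4 mm across (y), so I took a point between them.
- **Scene camera:** it read about 1 pixel lower than the calibration predicted.
- **Other items:** I did not compare the stones or the rest of the bench pixel by pixel before and after. The last picture showed nothing out of place in the part it covers.

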